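Zero the length stop of the crosscut fence

TASK

Zero the length stop of the crosscut fence: hook the stop carrier over the steel rail at the rail's left-hand end (the robot's left), slide it along the rail until it is centred over the line engraved on the zero plate, and let go of it there. Then take the slim all-steel pin punch out of the tool block, reach its pin down through the round hole in the top of the readout and press the recessed zero button right down. Finish while still holding the button down with the punch in the gripper, and leave the other tools and things lying where they are.

Things in the scene. Friction and masses are not known exactly. Their poses are not given: they have to be found in the camera images.
- fence: Crosscut fence, fixed. Origin: under the base board, below the middle of the rail; y runs along the rail to the left, z up. Plywood base 18 thick, x -75 to +45, y -350 to +240. Rail: steel flat bar on edge, 8 thick (x -4 to +4), z 50 to 80, y -240 to +240, on two feet no thicker than the bar (a saddle slides past). Beech mitre box 80 high at y -350 to -250. May be turned up to 0.1 rad.
- rail_left (a point): Point on the top edge of the rail near its left-hand end, 150 left of the rail's middle: the place to hook the carrier on.
- zero_plate: Thin steel plate, 22 wide (y) and 112 long (x), lying across the base board under the rail, right of its middle, with a dark engraved line 3 wide along x through its middle. Origin: on the base board, under the rail, on the line (y 0); axes parallel to the fence's.
- carrier: Length-stop carrier (the hanger), loose, 0.22 to 0.42 kg, standing on its two legs at the left front, front (-x) to the robot, turned up to 0.5 rad. Aluminium saddle 60 long (y), 50 high, grey reading head in front (to x -30), steel plate behind (to x +20), thin stop plate on the right end (y -33, to x -49), black hand grip on top. Origin: centre of the underside, below the middle of the slot.
- carrier_seat (a point): Middle of the roof of the carrier's slot, 42 above its underside. The slot runs along y, open downward, 11 wide in the upper half, flaring to about 19 at the mouth. Hung up, the roof rests on the rail's top edge (80 above the bench); the carrier then slides easily and stays where it is left. This point is to stand over the engraved line.
- carrier_grip (a point): On the axis of the carrier's hand grip, 73 above its underside. The grip is an upright block 14 thick (x), 46 long (y) and 40 high, from 50 to 90 above the underside, on the saddle's top.
- tool_block: Beech tool block, fixed, 60 (x) by 150 (y) by 66 high, with three holes 9 wide in a row along y, 48 apart, the tools standing in them. Origin: centre of the underside. It may be turned some degrees.
- pin_punch: Pin punch, loose, all steel, 0.11 kg, 143 long, upright in one of the tool block's three holes: a straight knurled body 14 in diameter, 85 long, flat-topped (the slimmest of the three handles), above a round pin 6 in diameter, 58 long, which is down in the hole; the shoulder rests on the block's top, 66 above the bench. Origin: tip of the pin, z up along the axis.
- punch_tip (a point): Blunt tip of the pin.
- punch_head (a point): Top end of the punch, 143 above the tip.
- readout: Readout of the length stop, a grey console fixed to the bench at the right front, 110 (x) by 150 (y) by 52 high, with a dark display and four flat keys on its level top. Origin: centre of the underside. It may be turned some degrees.
- zero_hole (a point): Centre of the round hole, 14 in diameter, in the readout's top plate, at the level of the top face; beside the display, at the far left corner of the console. The top plate is 6 thick; the button lies 12 below the top face, under the hole.
- zero_button (a joint): Recessed zero button, a white disc 17 in diameter, level, straight under the hole. Joint value in m: 0 released, 0.006 right down at its stop; it springs back. It starts to move at about 2.5 N and takes about 5.5 N at its stop.
- screwdriver: Screwdriver with a thick black plastic handle 29 in diameter, standing in the tool block, top about 158 above the bench. Bystander. Origin: tip of the blade.
- bradawl: Bradawl with a pear-shaped dark wooden handle 32 in diameter, standing in the tool block, top about 147 above the bench. Bystander. Origin: tip of the blade.
- batten: Pine batten 36 by 200 by 20 lying in the mitre box along the fence. Bystander. Origin: centre of the underside.
- glue_bottle: White glue bottle 52 in diameter, 150 high, at the left. Bystander. Origin: centre of the underside.
- bowl: Clear plastic bowl 100 in diameter, 45 high, far left. Bystander. Origin: centre of the underside.
- mallet: Beech mallet, head 130 by 55 by 70, handle 200 long, lying at the right. Bystander. Origin: under the head.
- try_square: Try square lying at the left near the robot, dark stock 110 long and 16 high, steel blade 195 long. Bystander. Origin: under the stock.
- joint_box: Finger-jointed open pine box 120 by 120 by 100 at the right. Bystander. Origin: centre of the underside.
Things that resemble listed ones, but are neither listed nor needed, are in the scene too. Of the things shaped like the readout, the grey one is meant.

How it is judged:
On the way, in this order (a step that is already met when the one before it is completed fails the run):
1. the carrier is hooked over the rail, its slot roof less than 12 mm above the rail's top edge, at least 60 mm to the left of the engraved line (z of carrier_seat in the frame of fence between 0.076 and 0.092 m and x of carrier_seat in the frame of fence between -0.007 and 0.007 m and angle between carrier's own z axis and vertical below 0.2 rad and y of carrier_seat in the frame of zero_plate above 0.06 m), for 0.2 s.
2. the carrier hangs on the rail centred over the engraved line within 5 mm, let go and still (z of carrier_seat in the frame of fence between 0.076 and 0.084 m and x of carrier_seat in the frame of fence between -0.007 and 0.007 m and angle between carrier's own z axis and vertical below 0.2 rad and y of carrier_seat in the frame of zero_plate between -0.005 and 0.005 m and contact force between the fingers and carrier below 0.1 N and linear speed of carrier below 0.02 m/s), for 0.2 s.
At the end, for the whole second after the job is handed in: The zero button is held down by the pin of the punch at more than 4.5 mm of its 6 mm travel, the punch being in the gripper and its tip inside the hole, while the carrier, let go, hangs on the rail (slot roof within 4 mm of the rail's top edge) within 5 mm of the engraved line (all of step 2 and value of joint zero_button above 0.0045 m and contact force between pin_punch and readout above 1.5 N and contact force between the fingers and pin_punch above 1 N and height (world z) of punch_tip between 0.028 and 0.04 m and horizontal distance between punch_tip and zero_hole below 0.008 m); the arm keeps its last pose, push and grip.
It fails at once if the carrier was brought down onto the rail, or lifted off it, near the line (within 40 mm) instead of being slid along (z of carrier_seat in the frame of fence above 0.1 m and y of carrier_seat in the frame of zero_plate between -0.04 and 0.04 m and x of carrier_seat in the frame of fence between -0.02 and 0.02 m).
It fails at once if another tool or thing was moved by more than 30 mm or tipped over (distance of any of screwdriver, bradawl, batten, glue_bottle, bowl, mallet, try_square, joint_box from where it was at the start of the episode above 0.03 m or angle between any of screwdriver, bradawl, batten, glue_bottle, bowl, mallet, try_square, joint_box's own z axis and vertical above 0.6 rad).
It also fails if it takes over 56 s, if anything falls off the work surface, if the arm or the gripper's body presses on something with over 40 N, if the wrist force passes 120 N, or if a joint passes its speed limit or range.

ROBOT

A 7-joint arm with a two-finger parallel gripper is mounted at the origin on the work surface. World frame = base frame: x ahead of the robot, y to its left, z up, the work surface at z = 0. Lengths are in m, angles in rad, forces in N, time in s.
With the tool pointing down it reaches from about 0.35 to 0.9 m from the base axis. Payload 8.1 kg.
Tool frame: the origin (TCP) lies on the centre line of the jaws, within the pads' length; the fingertips stand 19 mm ahead of it and the grasp point (between the pads) is the TCP; z points along the fingers, y is the direction in which the jaws open and shut (so a half turn about z gives the same grasp; the last joint's range is limited). The gripper opens to 92 mm and grips with 3 to 60 N. Pads are 19 mm wide; open, the fingers measure 130 mm over their backs; the gripper's body (75 mm by 190 mm) begins 47 mm behind the grasp point.
Start: joints at [-1.39, 0.434, 0.025, 1.573, -0.012, 1.134, -0.075], TCP at [0.175, 0.6, 0.246] pointing down, gripper open.
Joint ranges: [-2.62, 2.62], [-0.44, 2.09], [-1.27, 1.32], [0.08, 2.57], [-1.32, 4.46], [0.12, 2], [-2.74, 2.74]. Speed limits (rad/s): [2.22, 2.22, 3.01, 3.01, 3.14, 3.14, 3.14].

INTERFACE

Orientations are given as a rotation vector (axis times angle).
In Python, from cell import monitor, imaging, workorder, outline_of gives the robot as it stands.
- The arm moves only by the tool move_arm, never from a script. Its argument "series" is a list of rows, each a list of 6 numbers: the shift along the world's x, y, z in cm, then the turn, a rotation vector about the world's x, y, z in degrees. A call has 1 to 8 rows; each row shifts and turns the commanded pose from where the row before left it; what a row does not reach is not made up. A row lasts 1/10 s, in which the tool goes at most 50 mm and 8.59 degrees, less where a joint would pass 70% of its speed; a pose out of reach is approached as far as the arm can. A call with a gripper value outside its range is refused whole. "grip" is the opening, from 0 (shut) to 1 (fully open), set as the call begins (left out, the last holds). The fingers move at their own pace and stop on an object; "force" is the grip in N (left out, the last holds). Time passes only in rows, so rows that do not move let the fingers close. It gives the time, the measured TCP pose, the force and the opening at its end, in the units of the state.
- monitor.observe(): the state, without advancing time (a new reading comes with each control period).
- imaging.get_image(name): name is "side" or "top" or "wrist"; returns a dict with "color" (400x640x3 uint8, red, green, blue), "fx", "fy", "cx", "cy" (pixels), "rvec" (rotation vector, rad) and "tvec" (3), from world to camera coordinates, as OpenCV has them; the wrist camera has in their place "mount" (4x4, takes a point from camera to tool coordinates, whose origin is the TCP and whose axes are the flange's). Camera axes: x right, y down, z forward; pixel columns grow to the right and rows downward; lengths in m; the calibration is good to about 2 mm. A picture is of the moment at which its call begins: read the wrist's pose just before it. There is no depth.
- workorder.sign_off(): hands the job in, once; it reports no verdict.
Trained networks look in the newest picture that a camera, given by its name, has taken for a name from the list of things; names that differ only in an ending like _2 or _b are one class to them, and where a whole thing is asked for, a point or a joint stands for the part that bears it (a point fixed in the world has none). Each returns a list of dicts, best first, with "p" (0 to 1); they miss things now and then, are a little off and sometimes report something else, mostly with a low value. They report only what shows in the picture. A call takes as long as a camera call. They do not tell look-alikes from the thing itself.
- outline_of(camera, thing): "mask" (400x640 bool, what is visible of it) and "rect" ([left, top, width, height] in pixels, round what is visible of it).
The state is a dict: "clock": time; "joints": joint angles; "dq": joint speeds; "joint_efforts": joint torques, N m; "position": TCP position; "ee_rot": TCP orientation; "force": force on the tool from outside, world axes, zero at the start; "ft_torque": the same for the moment, N m; "width": opening from 0.0 (shut) to 1.0 (fully open).
Only numpy, scipy, OpenCV 4.12 (cv2) and the standard library are available. Lean on these libraries where they do the work, as an engineer would, in place of code of your own. Each camera call takes 0.05 s, during which the arm holds its last target. There are 200 camera calls.

## Working session

There is one attempt and no reset: what is moved stays moved. The work goes in short steps, Python scripts to look and compute and a tool call to move; the robot and the scene stay as the last step left them, time stands still between calls to the robot, and variables do not carry over. Pictures are saved under pics/ and viewed, about 8 in all and at most 12, crops included, and the job is handed in when it is done.

Besides the shell and the picture viewer there is one more tool, called after "Call:" as name(argument=value, ...), one argument or row to a line, values as JSON. move_arm: Moves the arm, as the interface text tells. Its arguments: {"type":"object","properties":{"series":{"type":"array"},"grip":{"type":"number"},"force":{"type":"number"}},"required":["series"]}

```bash
mkdir -p pics; ls
cat > h.py <<'E'
import numpy as np, cv2
from cell import monitor, imaging, workorder, outline_of
from scipy.spatial.transform import Rotation as R
def cam(name):
    s=monitor.observe(); im=imaging.get_image(name)
    K=np.array([[im['fx'],0,im['cx']],[0,im['fy'],im['cy']],[0,0,1]])
    if 'mount' in im:
        T=np.eye(4);T[:3,:3]=R.from_rotvec(s['ee_rot']).as_matrix();T[:3,3]=s['position'];T=T@np.array(im['mount'])
    else:
        T=np.eye(4);T[:3,:3]=R.from_rotvec(np.ravel(im['rvec'])).as_matrix();T[:3,3]=np.ravel(im['tvec']);T=np.linalg.inv(T)
    return im['color'],K,T
def save(c,n): cv2.imwrite('pics/'+n,cv2.cvtColor(c,cv2.COLOR_RGB2BGR))
def at(K,T,u,v,z):
    d=T[:3,:3]@np.linalg.inv(K)@[u,v,1]; o=T[:3,3]; return o+d*(z-o[2])/d[2]
def px(K,T,P):
    q=np.linalg.inv(T)@np.append(P,1); q=K@q[:3]; return q[:2]/q[2]
E
python3 - <<'E'
from h import *
print(monitor.observe())
cs=[]
for n in ['top','side']:
    c,K,T=cam(n); cs.append(c); print(n,K[0,0],K[:2,2],T.round(3).tolist())
    for t in ['fence','zero_plate','carrier','tool_block','pin_punch','readout','screwdriver','bradawl','glue_bottle','joint_box','mallet']:
        o=outline_of(n,t)
        print(n,t,[(round(x['p'],2),x['rect']) for x in o[:3]])
save(cs[0],'top0.png');save(cs[1],'side0.png')
E
```

```text
pics
{'clock': 0.0, 'joints': array([-1.38961378,  0.43522508,  0.0249494 ,  1.57414768, -0.01161206,
        1.13402254, -0.07510555]), 'dq': array([ 0.00014968, -0.00197827,  0.00027005, -0.00110228,  0.00111266,
        0.00027105,  0.00134785]), 'joint_efforts': array([ 3.14320380e-05, -6.67850089e+01,  9.85361561e-01, -3.14475453e+01,
       -6.04773313e-02,  4.26092441e-02,  1.62967826e-04]), 'position': array([0.17488641, 0.59949194, 0.24492383]), 'ee_rot': array([-4.44347834e-01, -3.10990110e+00,  2.59848952e-03]), 'force': array([-0.34432385, -0.04984266, -0.10929707]), 'ft_torque': array([ 0.04100648, -0.03194922, -0.02394177]), 'width': 0.9999861395205442}
top 395.2014911255494 [321.37323557 198.33927443] [[-0.021, -0.987, 0.159, 0.245], [-1.0, 0.021, -0.002, -0.064], [-0.002, -0.159, -0.987, 1.313], [0.0, 0.0, 0.0, 1.0]]
top fence [(0.93, [208.1, 116.6, 186.4, 50.0])]
top zero_plate [(0.71, [307.6, 125.1, 4.5, 30.8])]
top carrier [(0.52, [226.0, 196.8, 23.6, 27.1])]
top tool_block [(0.63, [267.7, 197.4, 51.4, 19.5])]
top pin_punch []
top readout [(0.85, [364.4, 201.7, 50.
[... 444 characters left out ...]
 -0.216], [-0.646, -0.581, 0.495, -0.76], [0.014, -0.657, -0.754, 1.23], [0.0, 0.0, 0.0, 1.0]]
side fence [(0.56, [292.3, 120.7, 148.7, 121.4])]
side zero_plate [(0.53, [305.4, 177.4, 3.6, 21.0]), (0.45, [354.4, 176.9, 20.0, 15.3])]
side carrier [(0.63, [262.1, 154.4, 21.4, 32.9]), (0.2, [290.8, 120.8, 150.6, 119.0])]
side tool_block [(0.93, [286.3, 182.7, 42.7, 40.9])]
side pin_punch [(0.45, [302.3, 174.9, 7.8, 22.1])]
side readout [(0.65, [330.7, 248.4, 65.8, 57.3]), (0.62, [285.3, 284.0, 57.6, 66.6])]
side screwdriver [(0.54, [295.0, 163.6, 8.5, 25.3])]
side bradawl []
side glue_bottle []
side joint_box [(0.66, [445.8, 252.5, 57.1, 68.8])]
side mallet [(0.91, [346.7, 305.9, 116.5, 62.6])]
```

View pics/top0.png

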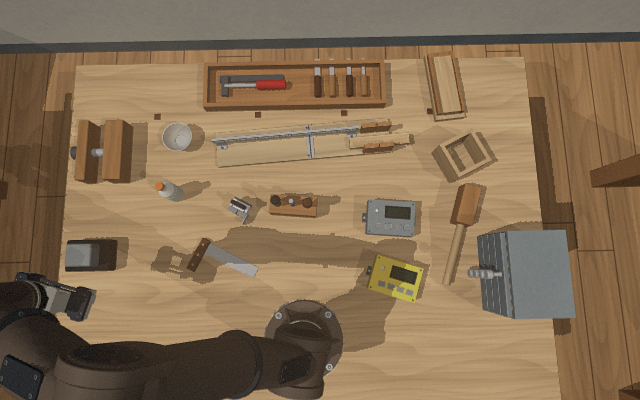

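View pics/side0.png

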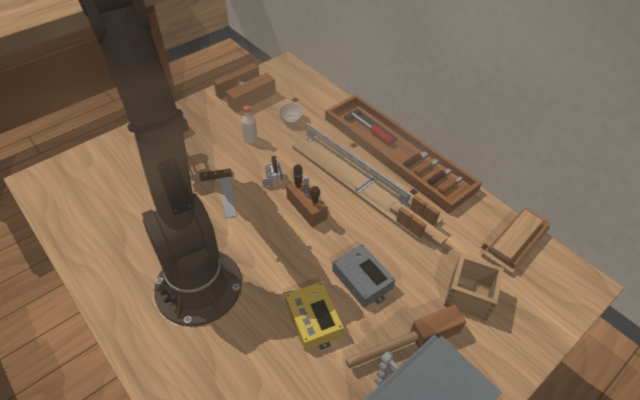

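The top view shows the carrier at about (240,207) and the tool block at (292,204), with the slim steel punch in its middle hole at about (291,201). The grey readout is at (390,217), the yellow look-alike at (396,278), and the fence and zero plate at (310,140). The side view agrees.

Run:
```python
from h import *
c,K,T=cam('top')
for n,u,v,z in [('carrier',240,207,.05),('punch',291,201,.15),('readout',390,217,.05),('plate',310,141,.02),('railL',216,142,.08),('railR',388,125,.08),('glue',169,191,.1)]: print(n,at(K,T,u,v,z).round(3))
print(imaging.get_image('wrist')['mount'])
s=monitor.observe();print(R.from_rotvec(s['ee_rot']).as_matrix().round(2))
cr=c[105:245,200:425]; save(cv2.resize(cr,None,fx=3.5,fy=3.5,interpolation=cv2.INTER_CUBIC),'top1.png')
```

```text
carrier [0.425 0.197 0.05 ]
punch [0.426 0.025 0.15 ]
readout [ 0.383 -0.285  0.05 ]
plate [ 0.651 -0.031  0.02 ]
railL [0.635 0.271 0.08 ]
railR [ 0.68  -0.288  0.08 ]
glue [0.473 0.409 0.1  ]
[[ 5.69132246e-04 -9.67637186e-01 -2.52344909e-01  6.84869745e-02]
 [ 9.99998810e-01  1.88873687e-04  1.53112011e-03  1.53382958e-03]
 [-1.43390744e-03 -2.52345481e-01  9.67636142e-01 -1.39906845e-01]
 [ 0.00000000e+00  0.00000000e+00  0.00000000e+00  1.00000000e+00]]
[[-0.96  0.28  0.  ]
 [ 0.28  0.96  0.  ]
 [-0.    0.   -1.  ]]
```

View pics/top1.png

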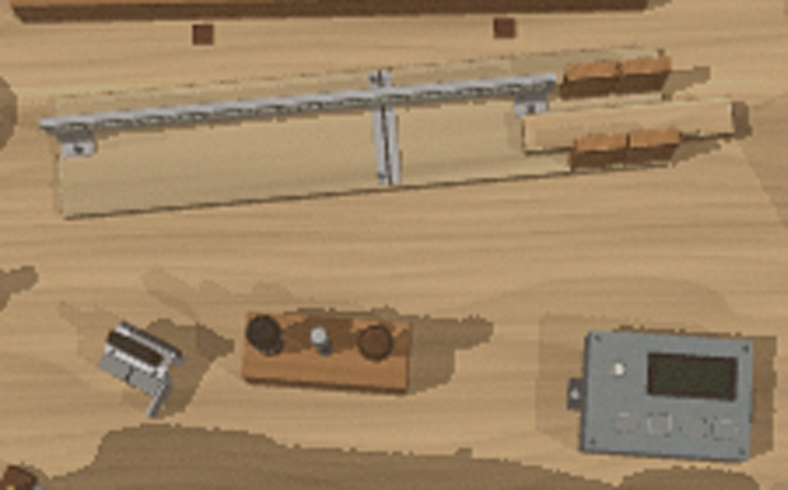

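Call:
move_arm(
  series=[
    [2.1, -3.3, 0, 0, 0, -8.2],
    [2.1, -3.3, 0, 0, 0, -8.2],
    [2.1, -3.3, 0, 0, 0, -8.2],
    [2.1, -3.3, 0, 0, 0, -8.2],
    [2.1, -3.3, 0, 0, 0, -8.2],
    [2.1, -3.3, 0, 0, 0, -8.2],
    [2.1, -3.3, 0, 0, 0, -8.2],
    [2.1, -3.3, 0, 0, 0, -8.2],
  ],
  grip=0.7,
)

```text
clock: 2.1
position: [0.3437, 0.3347, 0.246]
ee_rot: [-2.065, -2.367, -0.001]
force: [0.6, 0.1, 0.2]
width: 0.698
```

Call:
move_arm(
  series=[
    [2.1, -3.3, 0, 0, 0, -8.2],
    [2.1, -3.3, -1, 0, 0, -8.2],
    [2.1, -3.3, -1, 0, 0, -8.2],
    [2.1, -3.3, -1, 0, 0, -8.2],
    [0, 0, 0, 0, 0, 0],
    [0, 0, 0, 0, 0, 0],
  ],
)

```text
clock: 2.7
position: [0.4272, 0.2035, 0.2157]
ee_rot: [2.646, 1.694, -0.0]
force: [0.2, 0.3, 0.4]
width: 0.7
```

Run:
```python
from h import *
s=monitor.observe();print(s['clock'],s['position'],R.from_rotvec(s['ee_rot']).as_matrix().round(3).tolist(),s['joints'].round(2))
c,K,T=cam('wrist');save(c,'w1.png');print(K,T.round(3).tolist())
c,K,T=cam('top');save(cv2.resize(c[105:245,200:425],None,fx=3.5,fy=3.5,interpolation=cv2.INTER_CUBIC),'top2.png')
```

```text
2.7 [0.42722794 0.20345822 0.21572986] [[0.418, 0.908, -0.0], [0.908, -0.418, -0.0], [-0.0, -0.0, -1.0]] [-0.99  0.23  0.53  2.   -0.14  0.95 -0.83]
[[340.43587532   0.         311.04165689]
 [  0.         340.43587532 197.73320576]
 [  0.           0.           1.        ]] [[0.909, -0.404, -0.106, 0.455], [-0.418, -0.879, -0.229, 0.267], [-0.001, 0.252, -0.968, 0.356], [0.0, 0.0, 0.0, 1.0]]
```

View pics/w1.png

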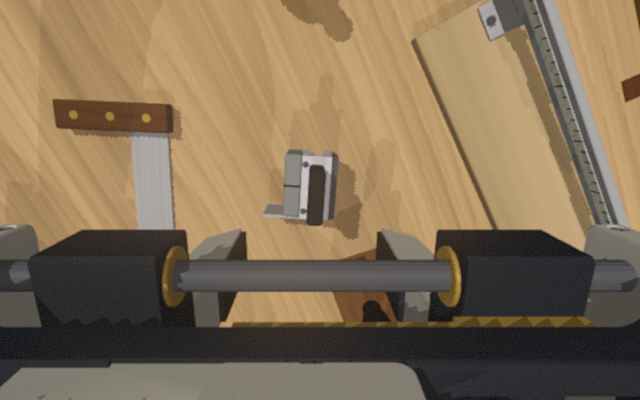

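The wrist view shows the carrier's black grip centred at about (316,195), with its long axis running from (317,166) to (315,224). It lies nearly along the jaws' x direction.

Run:
```python
from h import *
c,K,T=cam('wrist')
a=at(K,T,317,166,.09);b=at(K,T,315.5,224,.09);g=(a+b)/2
print('grip',g.round(4),np.linalg.norm(a-b),'yaw of y axis',np.degrees(np.arctan2(-(a-b)[0],(a-b)[1])))
hsv=cv2.cvtColor(c,cv2.COLOR_RGB2HSV)
m=((c.max(2)<50)).astype(np.uint8);m[:140]=0;m[232:]=0;m[:,:290]=0;m[:,340:]=0
P=np.argwhere(m)[:,::-1].astype(np.float32);print(len(P),cv2.minAreaRect(P),P.min(0),P.max(0))
o=outline_of('wrist','carrier');print([(x['p'],x['rect']) for x in o])
c,K,T=cam('top')
l=at(K,T,212,140.4,.08);r=at(K,T,358.6,127.3,.08);d=l-r
print('rail',l,r,np.linalg.norm(d),'mid',(l+r)/2,'yaw',np.degrees(np.arctan2(-d[0],d[1])))
print('readout hole',at(K,T,376.9,210.4,.045), 'punchtop',at(K,T,200+318/3.5,105+330/3.5,.151),'plate',at(K,T,200+388/3.5,105+140/3.5,.019))
```

```text
grip [0.4302 0.2055 0.09  ] 0.04818299230260525 yaw of y axis -25.70570370959596Traceback (most recent call last):
  File "<stdin>", line 7, in <module>
    return umr_minimum(a, axis, None, out, keepdims, initial, where)
ValueError: zero-size array to reduction operation minimum which has no identity
```

Run:
```python
from h import *
c,K,T=cam('wrist')
print(c[195,316])
m=((c.max(2)<75)).astype(np.uint8);m[:155]=0;m[230:]=0;m[:,:302]=0;m[:,:][:,335:]=0
P=np.argwhere(m)[:,::-1].astype(np.float32);print(len(P),cv2.minAreaRect(P),P.min(0),P.max(0))
c,K,T=cam('top')
l=at(K,T,212,140.4,.08);r=at(K,T,358.6,127.3,.08);d=l-r
print('rail',l,r,np.linalg.norm(d),'mid',(l+r)/2,'yaw',np.degrees(np.arctan2(-d[0],d[1])))
print('readout hole',at(K,T,376.9,210.4,.045), 'punchtop',at(K,T,200+318/3.5,105+330/3.5,.151),'plate',at(K,T,200+388/3.5,105+140/3.5,.019))
```

```text
[68 59 52]
941 ((322.2876892089844, 197.0433349609375), (25.032176971435547, 58.92652893066406), 3.9909121990203857) [308. 167.] [334. 226.]
rail [0.64054728 0.28440375 0.08      ] [ 0.67468134 -0.19163916  0.08      ] 0.47726511780407466 mid [0.65761431 0.0463823  0.08      ] yaw 4.1013027523728365
readout hole [ 0.40556043 -0.24443755  0.045     ] punchtop [0.43081676 0.02530244 0.151     ] plate [ 0.63682688 -0.03395947  0.019     ]
```

Call:
move_arm(
  series=[
    [0.3, 0.2, -4, 0, 0, -1],
    [0, 0, -4, 0, 0, 0],
    [0, 0, -3.5, 0, 0, 0],
    [0, 0, -2.5, 0, 0, 0],
    [0, 0, 0, 0, 0, 0],
    [0, 0, 0, 0, 0, 0],
  ],
)

```text
clock: 3.55
position: [0.43, 0.2064, 0.0762]
ee_rot: [2.659, 1.674, -0.001]
force: [-0.1, -0.6, -0.1]
width: 0.702
```

Call:
move_arm(
  series=[
    [0, 0, 0, 0, 0, 0],
    [0, 0, 0, 0, 0, 0],
    [0, 0, 0, 0, 0, 0],
    [0, 0, 0, 0, 0, 0],
    [0, 0, 0, 0, 0, 0],
    [0, 0, 0, 0, 0, 0],
  ],
  grip=0,
  force=40,
)

```text
clock: 4.15
position: [0.43, 0.206, 0.0759]
ee_rot: [-2.659, -1.672, -0.0]
force: [-0.3, -0.6, 0.1]
width: 0.231
```

Call:
move_arm(
  series=[
    [0, 0, 0, 0, 0, 0],
    [0, 0, 0, 0, 0, 0],
    [0, 0, 0, 0, 0, 0],
    [0, 0, 1, 0, 0, 0],
    [0, 0, 3, 0, 0, 0],
    [0, 0, 4, 0, 0, 0],
    [0, 0, 4, 0, 0, 0],
    [0, 0, 2, 0, 0, 0],
  ],
)

```text
clock: 4.95
position: [0.4309, 0.206, 0.2193]
ee_rot: [-2.66, -1.671, -0.005]
force: [0.3, 0.1, -2.5]
width: 0.15
```

Call:
move_arm(
  series=[
    [2, 0, 0, 0, 0, 5],
    [4, 0, 0, 0, 0, 5],
    [4, -0.5, 0, 0, 0, 5],
    [4, -0.5, 0, 0, 0, 5],
    [2.6, 0, 0, 0, 0, 5],
    [0, 0, 0, 0, 0, 5],
    [0, 0, 0, 0, 0, 0],
    [0, 0, 0, 0, 0, 0],
  ],
)

```text
clock: 5.75
position: [0.5953, 0.1959, 0.2158]
ee_rot: [-2.139, -2.301, 0.001]
force: [-0.5, -0.2, -1.8]
width: 0.148
```

Run:
```python
from h import *
s=monitor.observe();print(s['clock'],s['position'],R.from_rotvec(s['ee_rot']).as_matrix().round(3).tolist(),s['width'],s['force'])
c,K,T=cam('wrist');save(c,'w2.png')
```

```text
5.75 [0.59534688 0.19586802 0.21582629] [[-0.073, 0.997, -0.001], [0.997, 0.073, -0.0], [-0.0, -0.001, -1.0]] 0.14802423820106514 [-0.54162046 -0.24880914 -1.7921197 ]
```

View pics/w2.png

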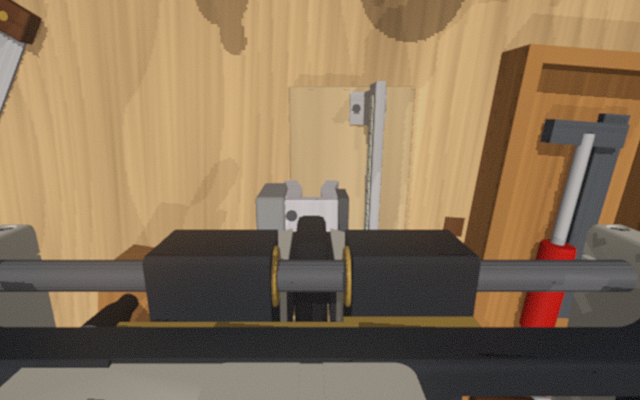

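The wrist view shows the carrier held upright in the jaws, with its saddle at about (310,205). The rail runs from its left end at about (378,83) down to (372,230), so it lies right of the carrier in the picture (+x).

Run:
```python
from h import *
c,K,T=cam('wrist')
g=c.astype(int).sum(2)//3
for v in (100,130,160,190,215): print(v,g[v,362:394].tolist())
save(cv2.resize(c[70:240,240:410],None,fx=3.5,fy=3.5,interpolation=cv2.INTER_CUBIC),'w2b.png')
c,K,T=cam('top'); save(cv2.resize(c[105:245,200:425],None,fx=3.5,fy=3.5,interpolation=cv2.INTER_CUBIC),'top3.png')
```

```text
100 [163, 154, 124, 98, 90, 93, 88, 96, 98, 115, 146, 145, 108, 136, 165, 174, 174, 172, 170, 169, 170, 170, 163, 157, 160, 160, 158, 157, 157, 156, 154, 154]
130 [164, 152, 129, 125, 123, 114, 103, 108, 122, 143, 137, 120, 146, 169, 173, 173, 172, 171, 171, 167, 163, 152, 150, 155, 159, 157, 155, 155, 155, 155, 154, 158]
160 [168, 169, 167, 164, 144, 122, 121, 142, 143, 120, 133, 162, 173, 171, 170, 171, 170, 169, 166, 157, 148, 156, 153, 155, 155, 153, 153, 155, 156, 155, 156, 159]
190 [167, 164, 147, 114, 90, 113, 155, 152, 131, 152, 178, 182, 184, 181, 181, 184, 180, 171, 159, 153, 151, 153, 151, 153, 153, 151, 155, 156, 154, 157, 157, 155]
215 [161, 156, 132, 111, 110, 137, 142, 135, 162, 180, 181, 182, 182, 182, 181, 177, 163, 147, 151, 146, 150, 151, 149, 150, 150, 150, 153, 152, 156, 149, 152, 153]
```

View pics/w2b.png

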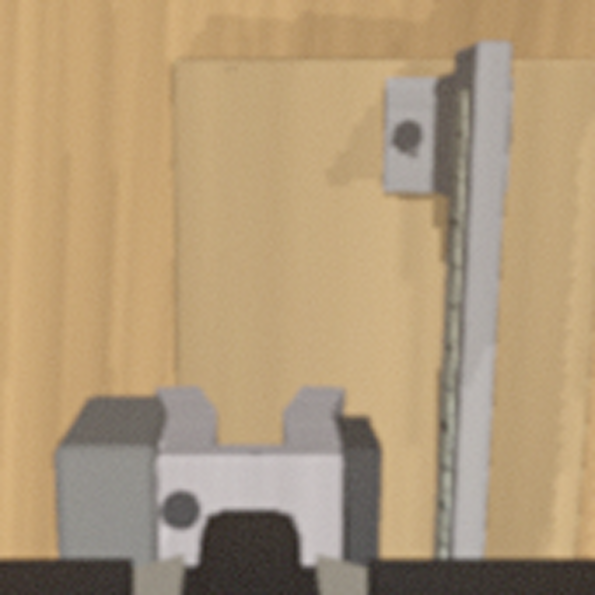

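Run:
```python
from h import *
s=monitor.observe();c,K,T=cam('wrist')
P=np.array([at(K,T,u,v,.08) for u,v in [(379.8,100),(378.5,130),(377,160),(375.2,190),(374,215)]])
k=np.polyfit(P[:,1],P[:,0],1);print(P.round(4).tolist(),'slope yaw',np.degrees(np.arctan(-k[0])))
e=at(K,T,380,82,.08);print('end',e,'rail x at tcp y',np.polyval(k,s['position'][1]),s['position'])
print('mid guess',e-.24*np.array([k[0],1,0])/np.hypot(1,k[0]))
zs=s['position'][2]-.0755
print('slot centre rel', at(K,T,311.4,70+400/3.5,zs)-s['position'], at(K,T,240+250/3.5,70+450/3.5,zs+.05)-s['position'])
R0=R.from_rotvec(s['ee_rot']).as_matrix();print('tool y dir deg',np.degrees(np.arctan2(R0[1,1],R0[0,1])))
```

```text
[[0.6428, 0.2766, 0.08], [0.6447, 0.2537, 0.08], [0.6465, 0.2298, 0.08], [0.6481, 0.2047, 0.08], [0.6497, 0.183, 0.08]] slope yaw 4.161394888915115
end [0.64132644 0.28981456 0.08      ] rail x at tcp y 0.6487961472677192 [0.59533518 0.19629084 0.21599157]
mid guess [0.65874233 0.0504473  0.08      ]
slot centre rel [-0.00158349  0.02245105 -0.0755    ] [-0.00185982  0.02600317 -0.0255    ]
tool y dir deg 4.279738192238785
```

Call:
move_arm(
  series=[
    [2.5, 0, 0, 0, 0, 0],
    [2.4, 0, 0, 0, 0, 0],
    [0.4, 0, -2, 0, 0, 0],
    [0, 0, -3, 0, 0, 0],
    [0, 0, -1, 0, 0, 0],
    [0, 0, 0, 0, 0, 0],
    [0, 0, 0, 0, 0, 0],
  ],
)

```text
clock: 6.65
position: [0.6493, 0.1962, 0.1568]
ee_rot: [2.136, 2.303, 0.001]
force: [-0.1, 0.2, -2.6]
width: 0.146
```

Run:
```python
from h import *
s=monitor.observe();c,K,T=cam('wrist');print(s['clock'],s['position'],s['force'])
save(cv2.resize(c[70:240,240:410],None,fx=3.5,fy=3.5,interpolation=cv2.INTER_CUBIC),'w3.png')
```

```text
6.65 [0.64927981 0.19624481 0.15679182] [-0.08320409  0.22627498 -2.55964717]
```

View pics/w3.png

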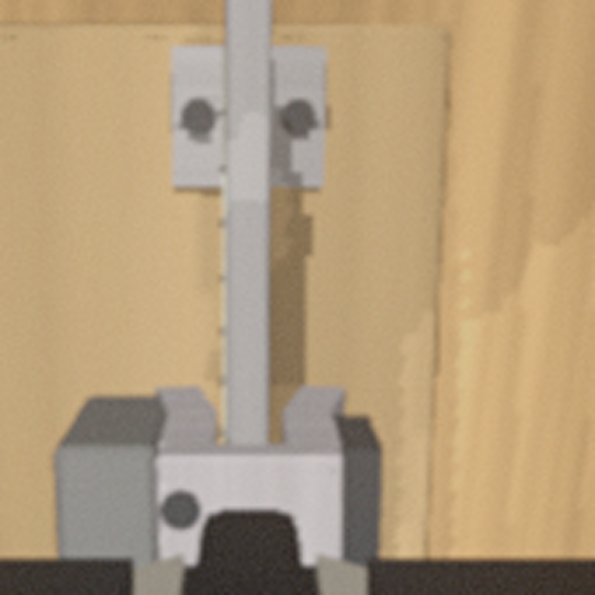

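The rail at crop x≈248 lines up with the slot centre at ≈250, so I can lower the carrier.

Call:
move_arm(
  series=[
    [0, 0, -1, 0, 0, 0],
    [0, 0, -1, 0, 0, 0],
    [0, 0, -1, 0, 0, 0],
    [0, 0, -0.7, 0, 0, 0],
    [0, 0, 0, 0, 0, 0],
    [0, 0, 0, 0, 0, 0],
    [0, 0, 0, 0, 0, 0],
  ],
)

```text
clock: 7.4
position: [0.6493, 0.196, 0.1191]
ee_rot: [2.136, 2.304, 0.001]
force: [0.0, -0.2, -1.7]
width: 0.152
```

Call:
move_arm(
  series=[
    [0, 0, -0.2, 0, 0, 0],
    [0, 0, -0.2, 0, 0, 0],
    [0, 0, 0, 0, 0, 0],
    [0, 0, 0, 0, 0, 0],
  ],
)

```text
clock: 7.8
position: [0.649, 0.196, 0.1147]
ee_rot: [-2.136, -2.304, 0.0]
force: [0.0, -0.2, -1.3]
width: 0.151
```

Call:
move_arm(
  series=[
    [0, 0, -0.1, 0, 0, 0],
    [0, 0, 0, 0, 0, 0],
    [0, 0, 0, 0, 0, 0],
  ],
)

```text
clock: 8.1
position: [0.649, 0.196, 0.1137]
ee_rot: [2.136, 2.304, -0.0]
force: [-0.3, 0.1, -2.4]
width: 0.153
```

Run:
```python
from h import *
s=monitor.observe();print(s['position'],s['force'],s['clock'])
c,K,T=cam('top')
cr=cv2.resize(c[115:165,290:330],None,fx=12,fy=12,interpolation=cv2.INTER_CUBIC);save(cr,'plate.png')
print(c[150:153,304:318].sum(2)//3); print(outline_of('top','zero_plate')[0]['rect'])
```

```text
[0.64902572 0.19600342 0.11372822] [-0.29450351  0.07849961 -2.39606693] 8.1
[[171 173 171 178 184 181  93 162 187 180 129 173 173 172]
 [168 171 169 171 183 182 120 155 189 181 142 169 168 167]
 [168 166 167 166 185 181 112 127 188 181 134 162 161 160]]
[309.7, 126.5, 2.9, 29.8]
```

View pics/plate.png

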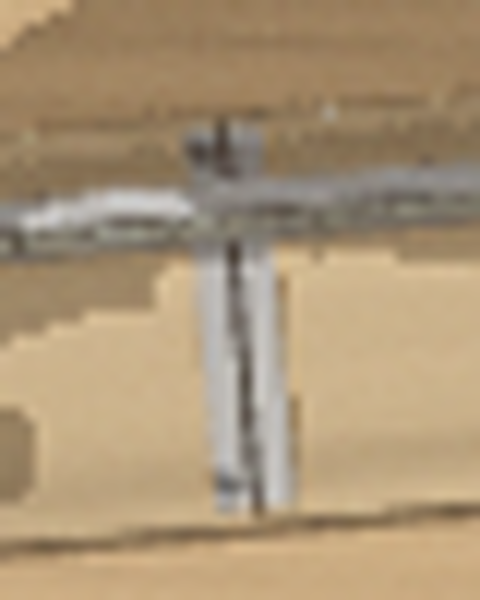

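The engraved line runs from crop (222,118) to (257,505), which is top-image (308.5,124.8) to (311.4,157.1).

Run:
```python
from h import *
c,K,T=cam('top')
th=np.radians(4.16);ex=np.array([np.cos(th),np.sin(th)]);ey=np.array([-np.sin(th),np.cos(th)]);m=np.array([.6587,.0504])
for u,v in [(308.5,124.8),(309.5,136),(311.4,157.1)]:
    p=at(K,T,u,v,.0195)[:2];print(p.round(4),'fence x,y',((p-m)@ex).round(4),((p-m)@ey).round(4))
p=np.array(monitor.observe()['position'])[:2];print('tcp fence',(p-m)@ex,(p-m)@ey,'ey',ey)
```

```text
[ 0.7083 -0.0271] fence x,y 0.0439 -0.0809
[ 0.6685 -0.0299] fence x,y 0.0039 -0.0808
[ 0.5944 -0.0351] fence x,y -0.0703 -0.0806
tcp fence 0.0009602877903922558 0.1459395931122966 ey [-0.07254192  0.99736536]
```

Call:
move_arm(
  series=[
    [0.1, -1.4, 0, 0, 0, 0],
    [0.2, -2.75, 0, 0, 0, 0],
    [0.2, -2.75, 0, 0, 0, 0],
    [0.2, -2.75, 0, 0, 0, 0],
    [0.2, -2.75, 0, 0, 0, 0],
    [0.2, -2.75, 0, 0, 0, 0],
    [0.2, -2.75, 0, 0, 0, 0],
    [0.2, -2.75, 0, 0, 0, 0],
  ],
)

```text
clock: 9.05
position: [0.6638, -0.0131, 0.1139]
ee_rot: [2.137, 2.303, -0.001]
force: [-0.2, 0.0, -1.3]
width: 0.151
```

Call:
move_arm(
  series=[
    [0.1, -1.4, 0, 0, 0, 0],
    [0.05, -0.6, 0, 0, 0, 0],
    [0, 0, 0, 0, 0, 0],
    [0, 0, 0, 0, 0, 0],
    [0, 0, 0, 0, 0, 0],
  ],
)

```text
clock: 9.55
position: [0.6656, -0.0284, 0.1136]
ee_rot: [-2.133, -2.306, -0.001]
force: [0.5, 0.6, -2.1]
width: 0.156
```

Run:
```python
from h import *
s=monitor.observe()
th=np.radians(4.16);ex=np.array([np.cos(th),np.sin(th)]);ey=np.array([-np.sin(th),np.cos(th)]);m=np.array([.6587,.0504])
p=np.array(s['position']);print(p,s['force'],'tcp fence',(p[:2]-m)@ex,(p[:2]-m)@ey)
```

```text
[ 0.66557189 -0.02840096  0.11360333] [ 0.49876259  0.61912598 -2.06485521] tcp fence 0.0011374159151738856 -0.07909185040919511
```

Call:
move_arm(
  series=[
    [0.01, -0.17, 0, 0, 0, 0],
    [0, 0, 0, 0, 0, 0],
  ],
)

```text
clock: 9.75
position: [0.6656, -0.0317, 0.1137]
ee_rot: [2.135, 2.305, -0.0]
force: [-0.2, 0.2, -1.9]
width: 0.148
```

Call:
move_arm(
  series=[
    [0, 0, 0, 0, 0, 0],
    [0, 0, 0, 0, 0, 0],
    [0, 0, 0, 0, 0, 0],
    [0, 0, 0, 0, 0, 0],
    [0, 0, 4, 0, 0, 0],
    [0, 0, 4, 0, 0, 0],
    [0, 0, 4, 0, 0, 0],
    [0, 0, 0, 0, 0, 0],
  ],
  grip=0.5,
)

```text
clock: 10.55
position: [0.6686, -0.033, 0.2401]
ee_rot: [2.131, 2.298, 0.011]
force: [1.7, 0.2, 0.4]
width: 0.499
```

Run:
```python
from h import *
s=monitor.observe();c,K,T=cam('wrist');save(c[60:240,180:440].repeat(3,0).repeat(3,1),'w4.png');print(s['clock'],s['position'],s['width'])
```

```text
10.55 [ 0.66858608 -0.03295138  0.24013818] 0.4990837411121689
```

View pics/w4.png

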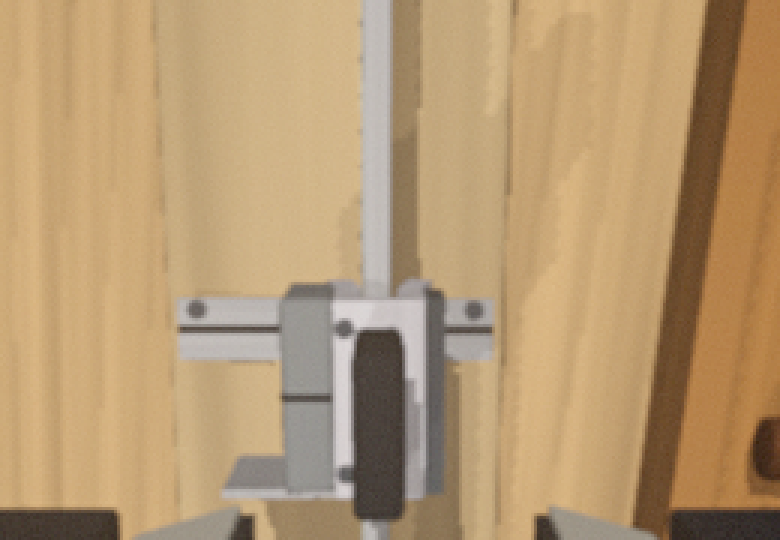

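The picture shows the carrier hanging square on the rail. The engraved line is at crop row 328, the saddle top spans rows 298 to 497 and the grip top rows 328 to 520. I'll convert these at their heights, with the arm settled.

Run:
```python
from h import *
th=np.radians(4.16);ex=np.array([np.cos(th),np.sin(th)]);ey=np.array([-np.sin(th),np.cos(th)]);m=np.array([.6587,.0504])
for i in range(3):
    s=monitor.observe();c,K,T=cam('wrist')
print(s['position'],s['ee_rot'],s['dq'].round(3))
g=c.astype(int).sum(2)/3
# line row
lf=[(u,60+ (328/3)) for u in (180+230/3,180+468/3)]
def prof(u,a,b,w=3): return g[a:b,int(u)-w:int(u)+w+1].mean(1).round().astype(int).tolist()
print('line L rows160-185',prof(180+230/3,158,186),'R',prof(180+468/3,158,186))
print('saddle top far rows150-170 u=%d'%(180+360/3),prof(300,150,172),'near rows 215-235 (u~297)',prof(317,218,236))
print('grip far 160-178',prof(306,160,178),'near',prof(306,225,240),'mark',prof(282,184,200))
def fy(u,v,z): p=at(K,T,u,v,z)[:2]-m; return (p@ex).round(4),(p@ey).round(4)
print('line',fy(257,169.3,.0195),fy(336,169.3,.0195));
print('saddle',fy(300,159.5,.088),fy(317,225.3,.088));print('grip',fy(306,169.5,.128),fy(306,233,.128),'mark',fy(282,192.3,.088))
save(c[60:240,180:440].repeat(3,0).repeat(3,1),'w5.png')
```

```text
[ 0.6653829  -0.03207023  0.23346477] [-2.13554526e+00 -2.30375824e+00 -1.54600912e-04] [-0.001  0.019 -0.007  0.02  -0.001 -0.001 -0.001]
line L rows160-185 [160, 155, 155, 165, 179, 183, 180, 181, 187, 187, 187, 183, 152, 92, 85, 147, 181, 190, 189, 185, 186, 186, 188, 183, 160, 154, 159, 160] R [162, 159, 154, 151, 155, 157, 156, 155, 154, 156, 159, 158, 143, 104, 69, 96, 144, 157, 157, 155, 158, 158, 156, 147, 137, 128, 133, 133]
saddle top far rows150-170 u=300 [166, 168, 167, 168, 166, 163, 159, 157, 157, 156, 156, 152, 164, 201, 213, 214, 213, 214, 208, 181, 143, 122] near rows 215-235 (u~297) [66, 68, 68, 68, 67, 66, 66, 68, 68, 66, 66, 64, 65, 65, 62, 62, 63, 65]
grip far 160-178 [165, 158, 166, 201, 213, 214, 211, 211, 211, 210, 205, 194, 155, 105, 84, 80, 77, 75] near [67, 66, 67, 66, 63, 60, 61, 62, 60, 60, 62, 63, 86, 129, 152] mark [149, 149, 150, 149, 149, 149, 149, 149, 149, 147, 129, 87, 84, 134, 148, 149]
line (np.float64(-0.0563), np.float64(-0.0745)) (np.float64(0.0267), np.float64(-0.0742))
saddle (np.float64(-0.0089), np.float64(-0.0542)) (np.float64(0.0059), np.float64(-0.1126))
grip (np.float64(-0.0032), np.float64(-0.0557)) (np.float64(-0.0032), np.float64(-0.1049)) mark (np.float64(-0.0245), np.float64(-0.0826))
```

Run:
```python
from h import *
th=np.radians(4.16);ex=np.array([np.cos(th),np.sin(th)]);ey=np.array([-np.sin(th),np.cos(th)]);m=np.array([.6587,.0504])
s=monitor.observe();c,K,T=cam('wrist')
g=c.astype(int).sum(2)/3
def prof(u,a,b,w=2): return g[a:b,u-w:u+w+1].mean(1).round().astype(int).tolist()
print(s['position'],'lineL',prof(257,168,176),'gripfar',prof(306,168,178),'near',prof(306,234,242),'mark',prof(282,192,199),'saddle far',prof(300,158,168),'saddle near',prof(296,220,232))
def fy(u,v,z): p=at(K,T,u,v,z)[:2]-m; return p@ex,p@ey
print('line',fy(257,171.5,.0195),fy(336,171.9,.0195));
print('saddle far',fy(300,162.2,.088));a,b=fy(306,172,.128)[1],fy(306,237.7,.128)[1];print('grip',a,b,(a+b)/2,'mark',fy(282,195.5,.088))
```

```text
[ 0.66499325 -0.03196769  0.23268361] lineL [187, 184, 154, 99, 74, 126, 176, 189] gripfar [212, 214, 213, 207, 176, 122, 86, 83, 74, 72] near [58, 61, 60, 73, 111, 146, 158, 158] mark [148, 150, 145, 102, 72, 115, 142] saddle far [157, 156, 156, 154, 164, 197, 211, 213, 213, 213] saddle near [147, 135, 129, 138, 150, 157, 156, 159, 178, 184, 156, 130]
line (np.float64(-0.05699799550386918), np.float64(-0.07657887073704993)) (np.float64(0.02602240582997356), np.float64(-0.07666314310851534))
saddle far (np.float64(-0.00943678298639833), np.float64(-0.05620345961923106))
grip -0.057313213546484894 -0.10828752955034222 -0.08280037154841356 mark (np.float64(-0.02508753129682428), np.float64(-0.08515475880753508))
```

The wrist view suggests the carrier is several mm right of the line, but the oblique view makes that uncertain. I'll look from directly above, with the camera over the line.

Call:
move_arm(
  series=[
    [0.25, -3.5, 0, 0, 0, 0],
    [0.25, -3.5, 0, 0, 0, 0],
    [0, 0, 0, 0, 0, 0],
    [0, 0, 0, 0, 0, 0],
    [0, 0, 0, 0, 0, 0],
    [0, 0, 0, 0, 0, 0],
  ],
)

```text
clock: 11.4
position: [0.6706, -0.1005, 0.2331]
ee_rot: [-2.133, -2.305, -0.0]
force: [0.5, 1.5, -0.0]
width: 0.502
```

Run:
```python
from h import *
s=monitor.observe();c,K,T=cam('wrist');print(s['position'],s['dq'].round(3))
np.savez('w6.npz',c=c,K=K,T=T)
save(c[20:200,180:440].repeat(3,0).repeat(3,1),'w6.png')
```

```text
[ 0.67061849 -0.1005337   0.23313056] [-0.002 -0.004  0.004 -0.002  0.001 -0.001  0.001]
```

View pics/w6.png

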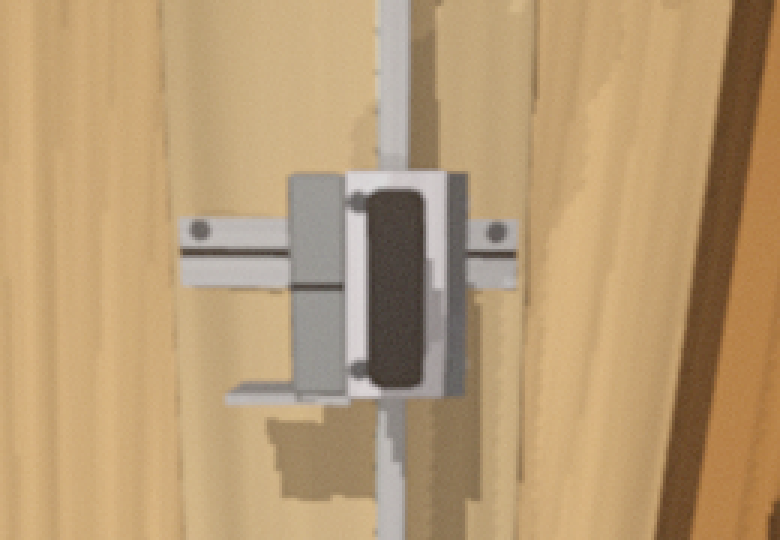

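The overhead view shows the engraved line at crop row 253 and the carrier's centre mark at row 286, so the carrier sits too far right (−y).

Run:
```python
from h import *
d=np.load('w6.npz');K,T=d['K'],d['T']
th=np.radians(4.16);ex=np.array([np.cos(th),np.sin(th)]);ey=np.array([-np.sin(th),np.cos(th)]);m=np.array([.6587,.0504])
def fy(u,v,z): p=at(K,T,180+u/3,20+v/3,z)[:2]-m; return (p@ex).round(4),(p@ey).round(4)
print('line',fy(235,252.5,.0195),fy(490,254.5,.0195),'mark',fy(318,286.5,.088),'saddle',fy(395,171,.088),fy(395,396,.088),'grip',fy(396,190,.128),fy(396,388,.128))
c,K,T=cam('top');
cr=cv2.resize(c[110:170,285:335],None,fx=10,fy=10,interpolation=cv2.INTER_CUBIC);save(cr,'top5.png')
```

```text
line (np.float64(-0.0526), np.float64(-0.0771)) (np.float64(0.0326), np.float64(-0.0773)) mark (np.float64(-0.02), np.float64(-0.0868)) saddle (np.float64(0.0007), np.float64(-0.0571)) (np.float64(0.001), np.float64(-0.1164)) grip (np.float64(0.0009), np.float64(-0.0647)) (np.float64(0.0012), np.float64(-0.1096))
```

Call:
move_arm(
  series=[
    [-0.25, 3.2, 0, 0, 0, 0],
    [-0.22, 3.2, 0, 0, 0, 0],
    [0, 0, 0, 0, 0, 0],
    [0, 0, -4, 0, 0, 0],
    [0, 0, -4, 0, 0, 0],
    [0, 0, -3, 0, 0, 0],
    [0, 0, -0.8, 0, 0, 0],
    [0, 0, 0, 0, 0, 0],
  ],
)

```text
clock: 12.3
position: [0.6654, -0.038, 0.115]
ee_rot: [-2.135, -2.303, 0.002]
force: [0.3, -0.3, 0.3]
width: 0.5
```

Call:
move_arm(
  series=[
    [0, 0, 0, 0, 0, 0],
    [0, 0, 0, 0, 0, 0],
    [0, 0, 0, 0, 0, 0],
    [0, 0, 0, 0, 0, 0],
    [0, 0, 0, 0, 0, 0],
    [0, 0, 0, 0, 0, 0],
    [0, 0, 0, 0, 0, 0],
  ],
  grip=0,
  force=25,
)

```text
clock: 13.0
position: [0.6662, -0.0382, 0.1165]
ee_rot: [2.135, 2.304, 0.001]
force: [-1.0, 0.4, 5.8]
width: 0.149
```

Call:
move_arm(
  series=[
    [-0.03, 0.4, 0, 0, 0, 0],
    [-0.03, 0.53, 0, 0, 0, 0],
    [0, 0, 0, 0, 0, 0],
    [0, 0, 0, 0, 0, 0],
    [0, 0, 0, 0, 0, 0],
  ],
)

```text
clock: 13.5
position: [0.666, -0.0294, 0.1164]
ee_rot: [2.135, 2.302, 0.001]
force: [-1.0, -2.2, 5.7]
width: 0.149
```

Call:
move_arm(
  series=[
    [0, 0, 0, 0, 0, 0],
    [0, 0, 0, 0, 0, 0],
    [0, 0, 0, 0, 0, 0],
    [0, 0, 0, 0, 0, 0],
    [0, 0, 4, 0, 0, 0],
    [0, 0, 4, 0, 0, 0],
    [0, 0, 4, 0, 0, 0],
    [0, 0, 0, 0, 0, 0],
  ],
  grip=0.5,
)

```text
clock: 14.3
position: [0.6681, -0.0295, 0.2419]
ee_rot: [2.131, 2.299, 0.01]
force: [0.1, -0.6, 0.5]
width: 0.492
```

Call:
move_arm(
  series=[
    [0.25, -3.6, 0, 0, 0, 0],
    [0.25, -3.6, 0, 0, 0, 0],
    [0, 0, 0, 0, 0, 0],
    [0, 0, 0, 0, 0, 0],
    [0, 0, 0, 0, 0, 0],
    [0, 0, 0, 0, 0, 0],
  ],
)

```text
clock: 14.9
position: [0.6704, -0.0992, 0.2354]
ee_rot: [-2.133, -2.305, -0.001]
force: [-0.7, 0.6, -0.0]
width: 0.505
```

Run:
```python
from h import *
s=monitor.observe();c,K,T=cam('wrist');print(s['clock'],s['position'],s['dq'].round(3))
np.savez('w7.npz',c=c,K=K,T=T)
save(c[20:200,180:440].repeat(3,0).repeat(3,1),'w7.png')
```

```text
14.9 [ 0.67041896 -0.09919575  0.23538537] [-0.002 -0.001  0.004 -0.001  0.004  0.001  0.002]
```

View pics/w7.png

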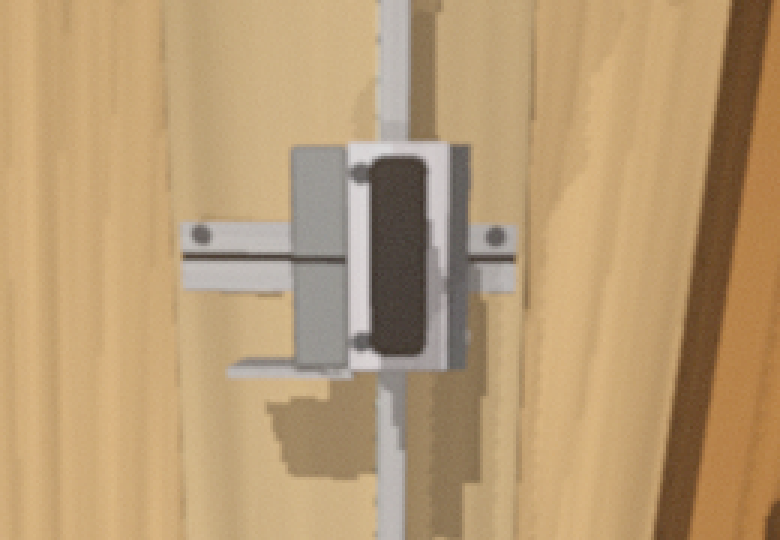

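The engraved line (row 257) and the carrier mark (row 259) now coincide within about 1 mm near the vertical ray, so the carrier is placed. Next is the punch.

Call:
move_arm(
  series=[
    [-4, 1.6, 0, 0, 0, -1],
    [-4, 1.6, 0, 0, 0, -1],
    [-4, 1.6, 0, 0, 0, -1],
    [-4, 1.6, 0, 0, 0, -1],
    [-4, 1.6, 0, 0, 0, -1],
    [-4, 1.4, 0, 0, 0, -1.5],
    [0, 0, 0, 0, 0, 0],
    [0, 0, 0, 0, 0, 0],
  ],
)

```text
clock: 15.75
position: [0.4301, -0.0059, 0.2362]
ee_rot: [2.26, 2.182, 0.003]
force: [0.0, 0.1, -0.3]
width: 0.5
```

Run:
```python
from h import *
d=np.load('w7.npz');K,T=d['K'],d['T']
th=np.radians(4.16);ex=np.array([np.cos(th),np.sin(th)]);ey=np.array([-np.sin(th),np.cos(th)]);m=np.array([.6587,.0504])
def fy(u,v,z): p=at(K,T,180+u/3,20+v/3,z)[:2]-m; return (p@ex).round(4),(p@ey).round(4)
print('line',fy(235,256.5,.0195),fy(490,259,.0195),'mark',fy(318,259.5,.088),'saddle',fy(395,142,.088),fy(395,370,.088),'grip',fy(398,156,.128),fy(398,356,.128))
s=monitor.observe();c,K,T=cam('wrist');print(s['clock'],s['position'],s['dq'].round(3));np.savez('w8.npz',c=c,K=K,T=T)
for t in ['pin_punch','screwdriver','bradawl','tool_block']:
    for o in outline_of('wrist',t)[:2]:
        M=o['mask'].astype(np.uint8); q=np.argwhere(M)[:,::-1].mean(0); r=o['rect']
        print(t,round(o['p'],2),r,q.round(1),at(K,T,*q,.15).round(4), cv2.minAreaRect(np.argwhere(M)[:,::-1].astype(np.float32))[2])
```

```text
line (np.float64(-0.053), np.float64(-0.077)) (np.float64(0.0328), np.float64(-0.0773)) mark (np.float64(-0.0202), np.float64(-0.0784)) saddle (np.float64(0.0006), np.float64(-0.0483)) (np.float64(0.001), np.float64(-0.1081)) grip (np.float64(0.0013), np.float64(-0.0558)) (np.float64(0.0016), np.float64(-0.1009))
15.75 [ 0.43006913 -0.00588888  0.23624893] [ 0.023  0.035  0.009 -0.043 -0.002 -0.004  0.01 ]
pin_punch 0.91 [294.7, 141.3, 18.8, 32.1] [304.3 158.4] [0.4267 0.0321 0.15  ] 4.39870548248291
screwdriver 0.73 [287.4, 66.2, 40.8, 49.6] [307.5  89.2] [0.4305 0.076  0.15  ] 63.43495178222656
screwdriver 0.54 [271.9, 59.4, 74.6, 171.3] [306.3 143.1] [0.4284 0.0421 0.15  ] 3.5035314559936523
bradawl 0.63 [279.5, 195.2, 42.8, 50.8] [301.  220.6] [ 0.4226 -0.0114  0.15  ] 45.0
bradawl 0.21 [497.4, 165.8, 134.2, 79.2] [565.8 203.1] [ 0.6057 -0.0051  0.15  ] 1.2453643083572388
tool_block 0.72 [269.5, 60.8, 77.9, 169.3] [306.1 144.6] [0.4283 0.0412 0.15  ] 3.6522228717803955
tool_block 0.46 [449.5, 1.6, 144.9, 397.1] [518.5 105.4] [0.5654 0.0614 0.15  ] 0.0
```

Run:
```python
from h import *
d=np.load('w8.npz');c,K,T=d['c'],d['K'],d['T']; g=(c.astype(int).sum(2)//3)
print(g[136:178,302:307].mean(1).astype(int).tolist());print(g[158:172:3,288:320].tolist())
for i in range(2):
    s=monitor.observe();c,K,T=cam('wrist')
o=outline_of('wrist','pin_punch')[0];print(s['position'],o['p'],o['rect'])
r=o['rect'];print(at(K,T,r[0]+r[2]/2,r[1]+r[3]-9.7,.151))
```

```text
[108, 112, 112, 109, 110, 109, 114, 117, 100, 82, 77, 76, 78, 84, 107, 121, 121, 119, 130, 162, 178, 180, 180, 178, 177, 176, 176, 174, 175, 173, 173, 172, 172, 172, 172, 171, 172, 173, 158, 129, 111, 109]
[[119, 123, 124, 124, 125, 122, 126, 140, 164, 178, 180, 178, 178, 177, 180, 181, 179, 180, 181, 178, 177, 171, 153, 121, 92, 85, 83, 83, 77, 86, 80, 86], [122, 122, 126, 123, 128, 137, 158, 174, 175, 174, 173, 175, 177, 175, 177, 178, 175, 177, 177, 178, 178, 180, 180, 174, 153, 111, 83, 78, 83, 79, 82, 81], [123, 122, 120, 122, 131, 155, 172, 175, 174, 172, 174, 174, 173, 172, 172, 175, 176, 175, 177, 176, 175, 176, 177, 177, 175, 147, 92, 81, 81, 80, 84, 86], [121, 123, 123, 123, 127, 147, 169, 174, 178, 173, 172, 173, 174, 173, 174, 171, 174, 171, 172, 174, 175, 176, 175, 174, 159, 120, 84, 80, 80, 80, 81, 80], [127, 122, 124, 123, 124, 127, 148, 167, 176, 177, 177, 174, 176, 172, 175, 172, 173, 172, 171, 173, 172, 175, 172, 156, 113, 85, 73, 79, 82, 78, 83, 82]]
[ 0.43101599 -0.0072518   0.23561868] 0.73 [289.1, 142.3, 24.2, 31.1]
[0.42545355 0.02739079 0.151     ]
```

Call:
move_arm(
  series=[
    [-0.47, 3.45, 0, 0, 0, 0],
    [0, 0, 0, 0, 0, 0],
    [0, 0, -4, 0, 0, 0],
    [0, 0, -4, 0, 0, 0],
    [0, 0, -2.5, 0, 0, 0],
    [0, 0, -1.2, 0, 0, 0],
    [0, 0, 0, 0, 0, 0],
    [0, 0, 0, 0, 0, 0],
  ],
)

```text
clock: 16.95
position: [0.4259, 0.0273, 0.1189]
ee_rot: [2.263, 2.179, -0.001]
force: [0.9, -0.1, -0.0]
width: 0.5
```

Call:
move_arm(
  series=[
    [0, 0, 0, 0, 0, 0],
    [0, 0, 0, 0, 0, 0],
    [0, 0, 0, 0, 0, 0],
    [0, 0, 0, 0, 0, 0],
    [0, 0, 0, 0, 0, 0],
    [0, 0, 0, 0, 0, 0],
    [0, 0, 0, 0, 0, 0],
    [0, 0, 0, 0, 0, 0],
  ],
  grip=0,
  force=40,
)

```text
clock: 17.75
position: [0.4258, 0.0277, 0.119]
ee_rot: [2.263, 2.179, 0.001]
force: [-0.4, 1.2, 5.9]
width: 0.146
```

Call:
move_arm(
  series=[
    [0, 0, 1, 0, 0, 0],
    [0, 0, 3, 0, 0, 0],
    [0, 0, 4, 0, 0, 0],
    [0, 0, 4.5, 0, 0, 0],
    [0, 0, 4.5, 0, 0, 0],
    [0, 0, 0.5, 0, 0, 0],
    [-0.2, -4, 0, 0, 0, 0],
    [-0.3, -4.5, 0, 0, 0, 0],
  ],
)

```text
clock: 18.55
position: [0.4205, -0.0573, 0.2939]
ee_rot: [2.258, 2.184, 0.001]
force: [0.5, 0.1, -1.7]
width: 0.145
```

Call:
move_arm(
  series=[
    [-0.3, -4.5, 0, 0, 0, 0],
    [-0.3, -4.5, 0, 0, 0, 0],
    [-0.3, -4.5, 0, 0, 0, 0],
    [-0.3, -4.5, -1, 0, 0, 0],
    [-0.3, -4.5, -2, 0, 0, 0],
    [0, -1, -2, 0, 0, 0],
    [0, 0, 0, 0, 0, 0],
    [0, 0, 0, 0, 0, 0],
  ],
)

```text
clock: 19.35
position: [0.4051, -0.2917, 0.2435]
ee_rot: [-2.262, -2.177, 0.001]
force: [0.3, -0.4, -0.8]
width: 0.145
```

Run:
```python
from h import *
for i in range(3): s=monitor.observe();c,K,T=cam('wrist')
print(s['clock'],s['position'],s['width'],s['force']);np.savez('w9.npz',c=c,K=K,T=T)
for t in ['pin_punch','readout']:
    for o in outline_of('wrist',t)[:2]: print(t,o['p'],o['rect'])
print('exp hole px',px(K,T,[.4056,-.2444,.052]),'exp tip px',px(K,T,s['position']-[0,0,.110]))
save(c,'w9.png')
```

```text
19.45 [ 0.40620225 -0.29132467  0.24438449] 0.14798336247923047 [ 0.59972236 -0.24039061 -1.18148722]
pin_punch 0.95 [292.0, 200.5, 37.1, 119.3]
readout 0.76 [34.9, 100.6, 146.1, 157.7]
readout 0.66 [229.8, 85.5, 116.2, 147.9]
exp hole px [308.94426357 133.60215043] exp tip px [311.39129494 203.51645941]
```

View pics/w9.png

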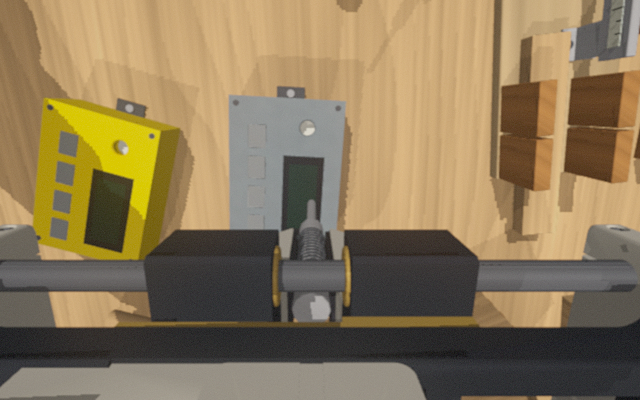

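The wrist view shows the punch gripped upright with its tip at about (311,203), matching the expected (311.4,203.5). The grey readout's hole, with the white button in it, is at about (308,128).

Run:
```python
from h import *
d=np.load('w9.npz');c,K,T=d['c'],d['K'],d['T'];g=(c.astype(int).sum(2)//3)
print(g[117:140,297:320])
t=g[196:216,300:324]; print(t)
for u,v in [(308,127.5),(308,128.5)]: print(at(K,T,u,v,.052))
```

```text
[[149 149 153 148 147 149 148 149 149 146 148 149 149 149 150 148 149 150
  149 151 151 149 152]
 [149 149 147 148 147 152 150 149 148 148 146 148 148 148 149 148 148 150
  148 149 148 148 152]
 [149 146 151 148 148 147 146 144 140 134 131 137 138 139 143 146 151 150
  148 150 150 147 151]
 [149 148 150 149 150 139 133 129 132 136 134 134 132 127 134 140 147 149
  151 148 151 150 150]
 [147 148 148 149 140 127 127 139 153 160 163 166 157 148 131 135 143 147
  149 150 148 150 149]
 [147 148 145 141 126 128 134 150 158 164 169 173 173 168 155 140 132 140
  147 151 151 151 152]
 [146 149 141 133 130 142 151 156 156 159 168 174 175 173 170 153 139 138
  146 149 150 150 149]
 [148 147 135 130 136 153 154 157 154 157 165 167 162 163 161 158 146 139
  145 149 150 150 151]
 [146 144 132 133 145 153 156 154 155 156 157 157 156 155 154 153 148 138
  139 147 151 150 149]
 [148 139 130 137 147 155 154 155 154 152 153 155 154 152 151 152 150 137
  134 144 148 149 151]
 [148 139 131 139 155 154 155 153 153 159 163 165 165 164 167 165 165 153
  139 144 149 147 149]
 [148 139 129 138 152 155 153 152
[... 2528 characters left out ...]
  82 124 147 148]
 [ 57  59  59  58  61  61  68  96 119 130 130 130 124 121 114  91  64  51
   47  50  85 125 149 150]
 [ 55  55  57  62  58  59  67  96 122 130 124 126 128 125 114  89  67  50
   55  59  92 126 146 149]
 [ 57  60  58  56  58  58  69 100 123 127 128 128 129 119 111  91  61  54
   49  57  85 126 147 150]
 [ 60  56  56  61  59  58  69 106 123 128 127 130 128 122 110  93  69  52
   53  60  91 130 146 149]
 [ 60  62  60  58  60  61  75 104 124 126 127 128 127 122 113  89  66  47
   51  62  99 132 147 149]
 [ 54  56  58  59  55  54  76 107 124 125 129 127 125 122 115  93  65  55
   49  64 100 135 147 148]]
[ 0.40490981 -0.23861834  0.052     ]
[ 0.40487436 -0.23955705  0.052     ]
```

Call:
move_arm(
  series=[
    [-0.1, 2.6, 0, 0, 0, 0],
    [-0.1, 2.6, 0, 0, 0, 0],
    [0, 0, -3, 0, 0, 0],
    [0, 0, -3, 0, 0, 0],
    [0, 0, -0.5, 0, 0, 0],
    [0, 0, 0, 0, 0, 0],
    [0, 0, 0, 0, 0, 0],
  ],
)

```text
clock: 20.3
position: [0.4043, -0.2409, 0.18]
ee_rot: [2.262, 2.178, 0.001]
force: [1.0, 0.3, -1.7]
width: 0.146
```

Run:
```python
from h import *
for i in range(3): s=monitor.observe();c,K,T=cam('wrist')
print(s['clock'],s['position'],s['width'],s['force']);np.savez('w10.npz',c=c,K=K,T=T)
h=px(K,T,[.404,-.2388,.052]);t=px(K,T,s['position']+[-.0002,.0006,-.110]);print('hole px',h,'tip px',t)
g=(c.astype(int).sum(2)//3);u,v=h.round().astype(int)
np.set_printoptions(linewidth=250)
print(u-16,v-14);print(g[v-14:v+16,u-16:u+17])
```

```text
20.4 [ 0.40442059 -0.24093888  0.18002567] 0.1455187888438829 [-0.11899844 -0.72717171 -0.98037555]
hole px [310.51150936 194.893674  ] tip px [310.88215028 202.62239579]
295 181
[[135 137 136 134 135 135 134 132 134 135 135 133 135 134 134 136 138 132 137 136 133 136 136 134 126 124 123 124 125 125 128 129 136]
 [135 133 134 135 137 132 138 135 134 136 136 135 134 133 134 136 133 134 133 135 135 134 132 134 131 131 129 126 130 132 134 134 137]
 [135 136 133 135 134 134 134 135 132 135 136 136 134 138 137 134 134 136 131 136 133 135 135 135 135 132 129 126 133 135 136 136 135]
 [138 136 134 133 136 136 136 135 137 135 133 137 137 136 136 138 139 134 136 130 135 136 135 132 133 135 124 130 131 137 134 137 135]
 [135 136 136 134 133 137 135 136 134 135 134 134 133 130 128 129 130 129 128 131 128 133 137 136 136 135 130 132 135 134 134 139 136]
 [134 133 134 135 135 135 138 134 136 136 131 123 121 118 114 119 120 121 121 119 125 133 136 133 134 137 133 136 135 137 135 139 134]
 [136 136 135 136 134 135 136 135 132 130 116 111 116 124 129 139 147 143 131 123 118 124 130 136 136 136 139 1
[... 2429 characters left out ...]
135 133 134 133 135 133]
 [135 133 131 132 135 134 131 133 136 134 132 131 119 112 115 120 118 120 113 106 105 113 118 124 135 136 135 132 136 134 135 136 134]
 [132 134 133 132 129 130 129 131 132 133 132 129 117 112 117 118 120 117 110 107 100  99  99 121 134 137 132 136 136 132 132 133 135]
 [134 134 133 133 134 132 134 131 129 134 132 127 119 112 119 120 116 118 113 106  99  94 100 117 131 131 135 134 133 136 133 135 134]
 [133 132 134 133 133 132 131 128 131 130 131 125 118 115 118 121 119 118 115 105  92  95  96 104 112 114 124 135 134 135 135 132 135]
 [130 134 131 133 130 131 129 132 133 132 133 128 121 113 113 116 118 116 110 102  96  97  96 100  96 102 119 132 135 135 133 133 134]]
```

Call:
move_arm(
  series=[
    [0, 0.15, 0, 0, 0, 0],
    [0, 0, 0, 0, 0, 0],
    [0, 0, -1, 0, 0, 0],
    [0, 0, -1, 0, 0, 0],
    [0, 0, -0.6, 0, 0, 0],
    [0, 0, 0, 0, 0, 0],
    [0, 0, 0, 0, 0, 0],
  ],
)

```text
clock: 21.15
position: [0.4034, -0.239, 0.1524]
ee_rot: [-2.263, -2.178, 0.001]
force: [-0.1, 0.7, -1.6]
width: 0.144
```

Call:
move_arm(
  series=[
    [0, 0, -0.3, 0, 0, 0],
    [0, 0, -0.3, 0, 0, 0],
    [0, 0, -0.3, 0, 0, 0],
    [0, 0, 0, 0, 0, 0],
    [0, 0, 0, 0, 0, 0],
  ],
)

```text
clock: 21.65
position: [0.4042, -0.2394, 0.1445]
ee_rot: [2.262, 2.178, 0.002]
force: [-3.3, 0.9, 14.4]
width: 0.142
```

Run:
```python
from h import *
c,K,T=cam('top')
for t in ['carrier','screwdriver','bradawl','glue_bottle','mallet','joint_box']:
    print(t,[(round(o['p'],2),o['rect']) for o in outline_of('top',t)[:2]])
o=outline_of('top','carrier')
for x in o[:1]:
    r=x['rect'];print(at(K,T,r[0]+r[2]/2,r[1]+r[3]/2,.09))
for i in range(4):
    s=monitor.observe();print(s['clock'],s['position'].round(4),s['force'].round(1),round(s['width'],3));cam('wrist')
```

```text
carrier [(0.79, [299.2, 123.6, 20.7, 20.8]), (0.65, [211.5, 117.9, 182.6, 47.8])]
screwdriver [(0.63, [267.2, 196.7, 14.0, 12.2])]
bradawl []
glue_bottle [(0.87, [155.3, 180.9, 27.4, 21.2]), (0.39, [163.6, 123.0, 30.8, 27.2])]
mallet [(0.57, [441.7, 185.7, 41.3, 96.4]), (0.28, [304.0, 198.3, 7.7, 11.5])]
joint_box [(0.81, [432.0, 131.5, 58.5, 53.0])]
[ 0.65206931 -0.0319827   0.09      ]
22.05 [ 0.4042 -0.2394  0.1446] [-3.   0.7 13.8] 0.145
22.1 [ 0.4042 -0.2394  0.1445] [-2.4  0.3 14. ] 0.147
22.15 [ 0.4042 -0.2394  0.1445] [-2.8  0.5 15.1] 0.145
22.2 [ 0.4042 -0.2394  0.1446] [-2.5  0.7 14.6] 0.145
```

```bash
python3 -c "
from cell import workorder; print(workorder.sign_off())"
```

```text
the job is handed in; nothing more can be done
None
```

The job is done and handed in at about 22 s. The carrier hangs let go over the engraved line, and the punch is in the gripper, holding the zero button down.

- **Carrier:** I hooked it on near the rail's left end and slid it to the line. My first release was about 9 mm too far right, so I re-gripped it on the rail and slid it back without lifting it off. The last close wrist view put it about 1 mm right of the line. A rough top-camera check gave about 2 mm.
- **Line position:** The top and wrist cameras disagreed by about 3.5 mm on where the line is along the rail. I trusted the wrist view because it shows the line and the carrier together.
- **Button:** At hand-in the push was steady at about 14–15 N, well above the 5.5 N stop force. The tip was at about z 0.034 m, the button's stop level, and within about 1 mm of the hole centre by the wrist-camera estimate. There was also a small steady side force of about 3 N.
- **Other things:** In the last top image the network found the screwdriver, glue bottle, mallet and joint box where they were. It did not report the bradawl in that image, and I did not recheck the batten, bowl or try square.

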